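# Close up the card incubator and start it

### The job

Get the card incubator running using only your fingertips: first push its card tray fully home, then push the lid all the way shut, and last press the larger of the two buttons (start) down and let it come up again. Do not press the small button, do not pull the tray further out or open the lid any wider, and leave the vials, rack, tip box and pipette standing where they are.

Things in the scene. Friction and masses are not known exactly. Their poses are not given: they have to be found in the camera images.
- incubator: White bench incubator, fixed, 180 (own x) x 260 (y) x 105 mm high. Origin: centre of its underside; own x points from its front to its back (away from the robot, yaw up to 0.35 rad), y left, z up. Left part (own y -20 to 130 mm): lidded well, with a sliding card tray in the front below it. Right part (y -130 to -20 mm): flat deck with two buttons. Only lid, buttons and a vial rise above it.
- tray (a joint): How far the card tray is pulled out towards the incubator's front (own -x), m: 0 = fully home (hard stop), 0.055 to 0.08 at the start, 0.1 at most. It slides with about 2 N of friction plus a little damping, has no spring and stays where it is left.
- tray_face (a point): Centre of the outer surface of the tray's flat front panel (140 mm wide, from 15 to 85 mm above the table; this point is at 50 mm); it moves with the tray and faces the incubator's own -x. When home it stands 12 mm in front of the housing, at own x = -102 mm, y = 55 mm. The panel is pushed along own +x. No handle.
- lid (a joint): Opening angle of the grey lid, rad: 0 = shut, lying on the rim of the well (hard stop), 0.85 to 1.25 at the start, 1.6 at most. The hinge is stiff (0.3 N m of friction): the lid neither falls nor springs back, and takes about 1 to 4 N near its free edge to push down.
- lid_hinge (a point): Middle of the hinge axis (along own y) at the lid's back edge, 105 mm above the table, own x = 60, y = 55 mm. The lid is a flat plate, 130 mm from axis to free edge, 145 wide, 10 thick; shut, it spans 105 to 115 mm height. Open by angle a, the free edge is 130 mm x cos a in front of the axis and 130 mm x sin a above it; the outer face looks up and to the back.
- lid_edge (a point): Middle of the lid's free edge, on its outer (upper) face, 145 mm wide; moves with the lid.
- start (a joint): Travel of the start button, m: 0 = up, 0.006 = fully down (about 4 N); springs back up when let go.
- start_top (a point): Centre of the top of the start button: the larger of the two round buttons, 30 mm across, near the front of the deck (own x = -55, y = -75 mm). It moves straight down.
- lamp (a joint): Travel of the lamp button, m: 0 = up, 0.005 = fully down. Not to be pressed.
- lamp_top (a point): Centre of the top of the lamp button: the smaller round button, 16 mm across, further back on the deck (own x = 20, y = -50 mm).
- vial_deck: Small amber glass vial with cap, 26 mm across, 50 mm tall, standing on the incubator's right-hand deck near its back corner. Origin: centre of its underside. A bystander: leave it alone.
- vial_a: Small clear vial with cap, 26 mm across, 50 mm tall, on the table in front of the right half of the incubator. Origin: centre of its underside. A bystander: leave it alone.
- vial_b: A second such vial beside it, a little nearer the robot. Origin: centre of its underside. A bystander: leave it alone.
- tube_rack: White tube rack 110 x 70 x 45 mm (tubes in it reach 74 mm), on the table to the left (+y) of the incubator. Origin: centre of its underside. A bystander: leave it alone.
- tip_box: Pipette tip box 80 x 60 x 55 mm, on the table front left of the incubator. Origin: centre of its underside. A bystander: leave it alone.
- pipette: Pipette 225 mm long and 24 mm high lying on the table along the right-hand (-y) side of the incubator. Origin: centre of its underside. A bystander: leave it alone.

How it is judged:
On the way, in this order (a step that is already met when the one before it is completed fails the run):
1. the card tray is pushed fully home (value of joint tray below 0.004 m), for 0.2 s.
2. then the lid is pushed shut, the tray staying home (value of joint lid below 0.04 rad and value of joint tray below 0.004 m), for 0.2 s.
3. then the start button is pressed by the fingers (all of step 2 and value of joint start above 0.0035 m and contact force between the fingers and incubator above 0.5 N), for 0.1 s.
At the end, for the whole second after the job is handed in: The tray is within 4 mm of fully home, the lid within 0.04 rad (about 5 mm at its edge) of shut, both buttons are up (within 2 mm), the vials stand upright and every bystander is within 30 mm of where it started (all of step 2 and value of joint each of start, lamp below 0.002 m and distance of each of vial_deck, vial_a, vial_b, tube_rack, tip_box, pipette from where it was at the start of the episode below 0.03 m and angle between each of vial_deck, vial_a, vial_b's own z axis and vertical below 0.3 rad); the robot touches nothing.
It fails at once if the start button is pressed before the tray is home and the lid shut (value of joint start above 0.003 m and (value of joint lid above 0.1 rad or value of joint tray above 0.01 m)).
It fails at once if the small (lamp) button is pressed (value of joint lamp above 0.0025 m).
It fails at once if the tray is pulled further out instead of pushed (value of joint tray above 0.085 m).
It fails at once if the lid is lifted wider open instead of pushed shut (value of joint lid above 1.3 rad).
It fails at once if a vial, the rack, the tip box or the pipette is lifted, carried or knocked 30 mm or more from its place (distance of any of vial_deck, vial_a, vial_b, tube_rack, tip_box, pipette from where it was at the start of the episode above 0.03 m).
It also fails if it takes over 58 s, if anything falls off the work surface, if the arm or the gripper's body presses on something with over 40 N, if the wrist force passes 120 N, or if a joint passes its speed limit or range.

### The arm

A 7-joint arm with a two-finger parallel gripper is mounted at the origin on the work surface. World frame = base frame: x ahead of the robot, y to its left, z up, the work surface at z = 0. Lengths are in m, angles in rad, forces in N, time in s.
With the tool pointing down it reaches from about 0.425 to 0.975 m from the base axis. Payload 16.7 kg.
Tool frame: the origin (TCP) lies at the very end of the fingers, on their centre line; the grasp point (between the pads) lies 19 mm behind it (bot.grip_point_offset is the distance from the TCP to the grasp point, in m); z points along the fingers, y is the line along which they close (so a half turn about z gives the same grasp; the last joint's range is limited). The gripper opens to 85 mm and grips with 20 to 120 N. Pads are 22 mm wide; open, the fingers measure 114 mm over their backs; the gripper's body (76 mm by 85 mm) begins 54 mm behind the grasp point. The pads swing forward as they close: fully open they stand 13 mm farther back than shut.
Start: joints at [0.964, 0.426, 0.074, 1.606, -0.034, 1.111, -0.067], TCP at [0.298, -0.605, 0.231] pointing down, gripper open.
Joint ranges: [-2.85, 2.85], [-0.5, 2.14], [-1.23, 1.37], [0.21, 2.46], [-1.02, 4.16], [0.16, 2.05], [-2.73, 2.73]. Speed limits (rad/s): [1.89, 1.89, 2.39, 2.39, 3.01, 3.01, 3.01].

### API

Orientations are given as [roll, pitch, yaw] about the fixed x, y, z axes, in that order (R = Rz(yaw) Ry(pitch) Rx(roll)).
In Python, from bench import bot gives the robot as it stands.
- The arm moves only by the tool send_rows, never from a script. Its argument "series" is a list of rows, each a list of 3 entries, a list of its own where there are three numbers: the shift along the tool's x, y, z in units of 25 mm (1.0 is 25 mm), then the turn, a rotation vector about the tool's x, y, z in rad, then the closure, from -1 (fully open) to 1 (shut). A call has 1 to 8 rows; each row is the pose to reach, as a shift and turn from the pose commanded when the call began, along the tool's axes at that moment; what a row does not reach only later rows make up. A row lasts 1/10 s, in which the tool goes at most 50 mm and 8.59 degrees, less where a joint would pass 70% of its speed; a pose out of reach is approached as far as the arm can. A call with a gripper value outside its range is refused whole. The fingers move at their own pace and stop on an object; the grip force is fixed at half the most. Time passes only in rows, so rows that repeat a pose let the fingers close. It gives the time, the measured TCP pose, the force, the opening and the grip force at its end, in the units of the state.
- bot.get_obs(): the state, without advancing time (a new reading comes with each control period).
- bot.grab_frame(name): name is "scene" or "top"; returns a dict with "img" (400x640x3 uint8, red, green, blue), "fx", "fy", "cx", "cy" (pixels), "dist_coeffs" ([k1, k2, p1, p2, k3] as OpenCV has them; the pictures are not rectified), "eye" and "rotation" of the camera in the world. Camera axes: x right, y down, z forward; pixel columns grow to the right and rows downward; lengths in m; the calibration is good to about 2 mm. A picture is of the moment at which its call begins. There is no depth.
- bot.job_done(): hands the job in; it is judged then, once.
The state is a dict: "time_s": time; "joint_pos": joint angles; "joint_velocities": joint speeds; "effort": joint torques, N m; "position": TCP position; "ee_rot": TCP orientation; "ft_force": force on the tool from outside, world axes, zero at the start; "ft_torque": the same for the moment, N m; "grip_width": finger opening in m; "grip_force": force on a finger pad.
Only numpy, scipy, OpenCV 4.12 (cv2) and the standard library are available. Lean on these libraries where they do the work, as an engineer would, in place of code of your own. Each camera call takes 0.05 s, during which the arm holds its last target. There are 200 camera calls.

## Working session

There is one attempt and no reset: what is moved stays moved. The work goes in short steps, Python scripts to look and compute and a tool call to move; the robot and the scene stay as the last step left them, time stands still between calls to the robot, and variables do not carry over. Pictures are saved under pics/ and viewed, at most 10 in all, crops included, and the job is handed in when it is done.

Besides the shell and the picture viewer there is one more tool, called after "Request:" as name(argument=value, ...), one argument or row to a line, values as JSON. send_rows: Moves the arm, as the interface text tells. Its arguments: {"type":"object","properties":{"series":{"type":"array"}},"required":["series"]}

```bash
mkdir -p pics
cat > h.py <<'E'
import numpy as np, cv2, json
from scipy.spatial.transform import Rotation as R
from bench import bot
def grab(name,fn):
    f=bot.grab_frame(name); cv2.imwrite('pics/'+fn,cv2.cvtColor(f['img'],cv2.COLOR_RGB2BGR))
    np.savez('pics/'+fn+'.npz',**{k:np.array(v) for k,v in f.items()}); return f
def load(fn): return dict(np.load('pics/'+fn+'.npz'))
def cam(f): return np.array([[f['fx'],0,f['cx']],[0,f['fy'],f['cy']],[0,0,1]],float),np.array(f['dist_coeffs'],float)
def ray(f,px):
    K,d=cam(f); u=cv2.undistortPoints(np.array([[px]],float),K,d)[0,0]
    return np.array(f['eye'],float), np.array(f['rotation'])@np.r_[u,1]
def onz(f,px,z):
    e,r=ray(f,px); return e+r*(z-e[2])/r[2]
def proj(f,P):
    K,d=cam(f); Rw=np.array(f['rotation']).T; P=np.atleast_2d(P)
    return cv2.projectPoints(P,cv2.Rodrigues(Rw)[0],-Rw@np.array(f['eye']),K,d)[0][:,0]
def move(p,rpy):  # shift in tool axes/units and rotvec
    o=bot.get_obs(); R0=R.from_euler('xyz',o['ee_rot']) 
    print('shift',np.round(R0.inv().apply(np.array(p)-o['position'])/0.025,2),'rot',np.round((R0.inv()*R.from_euler('xyz',rpy)).as_rotvec(),3))
E
python3 - <<'E'
from h import *
for n in('scene','top'):
    f=grab(n,n+'0.png'); print(n,f['eye'],f['rotation'])
print(bot.get_obs())
E
```

```text
scene [ 0.78815995 -0.51753551  0.55985376] [-2.26309857 -0.00701987  0.35223519]
top [0.51363248 0.04283375 1.01342564] [-3.0939993  -0.01373378 -1.57121709]
{'time_s': 0.1, 'joint_pos': array([ 0.96349264,  0.42667805,  0.07386157,  1.60653446, -0.03409103,
        1.11081958, -0.06711823]), 'joint_velocities': array([ 9.87794783e-05, -3.09758339e-03,  2.09726246e-03, -2.63534166e-03,
       -3.34851701e-04, -2.16029956e-03, -9.78905101e-05]), 'effort': array([ 1.10327115e-02, -9.51528883e+01,  3.77346173e+00, -4.64403391e+01,
        1.98227016e-02,  6.40040860e-03, -1.96868092e-05]), 'position': array([ 0.29814118, -0.6051746 ,  0.23067893]), 'ee_rot': array([-3.14041652e+00,  9.49437582e-05,  4.57750327e-01]), 'ft_force': array([-0.05839729, -0.28651557,  0.2420589 ]), 'ft_torque': array([-0.01351226,  0.00821645,  0.01280298]), 'grip_force': 0.0, 'grip_width': 0.08537658879865552}
```

```bash
sed -i "s/np.array(f\['rotation'\])/R.from_euler('xyz',np.array(f['rotation'])).as_matrix()/" h.py; grep -n rotation h.py
```

```text
11:    return np.array(f['eye'],float), R.from_euler('xyz',np.array(f['rotation'])).as_matrix()@np.r_[u,1]
15:    K,d=cam(f); Rw=R.from_euler('xyz',np.array(f['rotation'])).as_matrix().T; P=np.atleast_2d(P)
```

View pics/scene0.png

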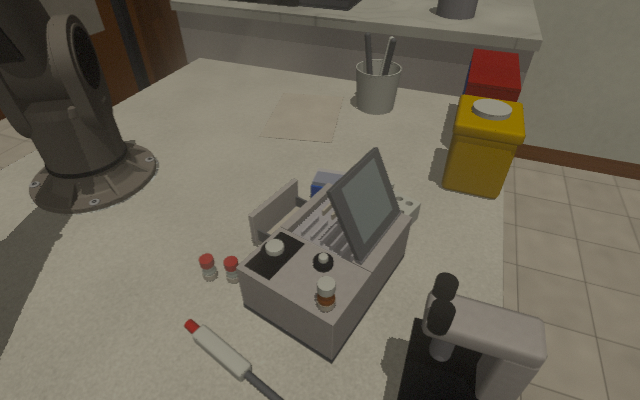

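View pics/top0.png

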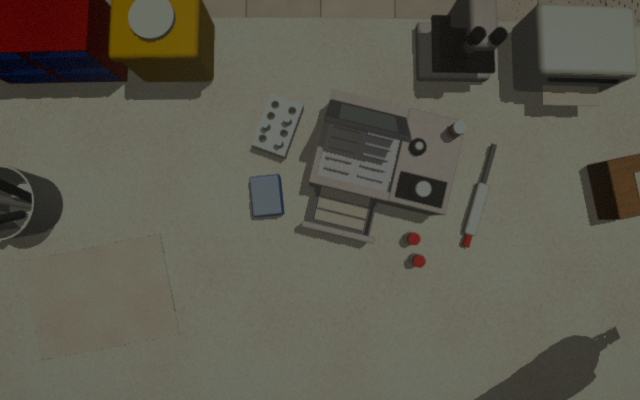

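Run:
```python
import cv2
a=cv2.imread('pics/top0.png')[80:270,240:500]; cv2.imwrite('pics/tc.png',cv2.resize(cv2.convertScaleAbs(a,alpha=1.6),None,fx=3,fy=3,interpolation=2))
a=cv2.imread('pics/scene0.png')[140:350,190:430]; cv2.imwrite('pics/sc.png',cv2.resize(cv2.convertScaleAbs(a,alpha=1.3),None,fx=2.8,fy=2.8,interpolation=2))
```

```text
(no output)
```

View pics/tc.png

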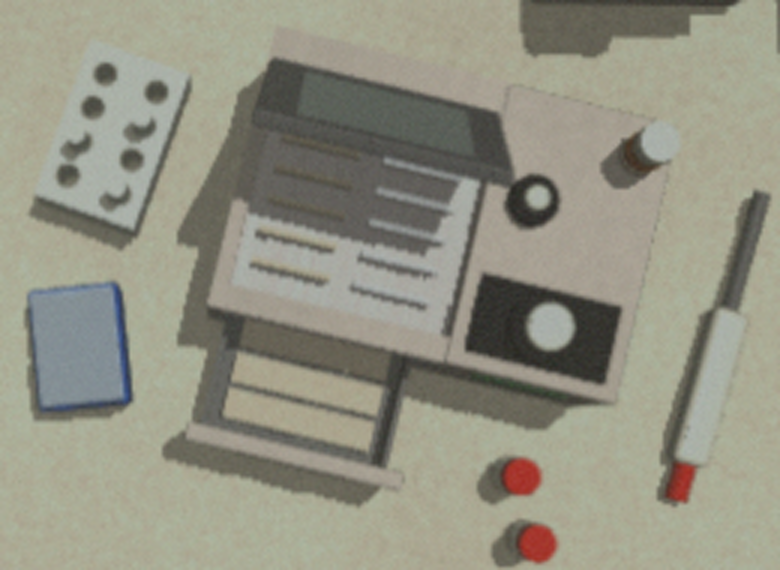

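View pics/sc.png

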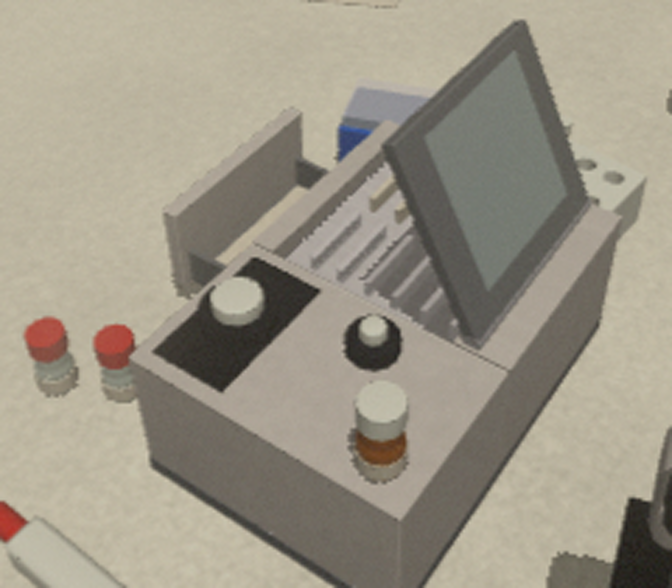

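```bash
cat > fit.py <<'E'
from h import *
from scipy.optimize import least_squares
T,S=load('top0.png'),load('scene0.png')
def pts(p):
    x,y,w,t,a,hb,hl=p; c,s=np.cos(a),np.sin(a)
    L=lambda r,h,yy:[.06-r*c+h*s,yy,.105+r*s+h*c]
    D={'FR':[-.09,-.13,.105],'BR':[.09,-.13,.105],'FL':[-.09,.13,.105],'BL':[.09,.13,.105],'st':[-.055,-.075,.105+hb],'la':[.02,-.05,.105+hl],
     'TL':[-.102-t,.125,.085],'TR':[-.102-t,-.015,.085],'LR':L(.13,.01,-.0175),'LL':L(.13,.01,.1275),'TB':[-.102-t,-.015,.015]}
    Rz=R.from_euler('z',w)
    return {k:Rz.apply(v)+[x,y,0] for k,v in D.items()}
mt={'FR':(616,402),'BR':(672,122),'FL':(210,308),'BL':(277,28),'st':(550,327),'la':(538,197),'TL':(187,436),'TR':(399,488)}
ms={'FR':(135,362),'BR':(402,517),'BL':(622,213),'st':(238,295),'la':(374,328),'TL':(300,110),'TR':(165,212),'LR':(387,148),'LL':(521,22)}
def res(p,lab=False):
    P=pts(p); o=[];n=[]
    for f,m,sc,of in((T,mt,3,(240,80)),(S,ms,2.8,(190,140))):
        for k,v in m.items(): o.append(proj(f,P[k])[0]-(np.array(v)/sc+of)); n.append(k)
    return list(zip(n,np.round(o,1))) if lab else np.ravel(o)
s=least_squares(res,[.68,.0,-.2,.065,1,.01,.01],loss='soft_l1')
print(np.round(s.x,4)); print(res(s.x,True)); np.save('fit.npy',s.x)
for k,v in pts(s.x).items(): print(k,v.round(4))
for n,px,z in(('vdeck',(658,142),.155),('va',(521,476),.05),('vb',(537,543),.05),('tipbox',(122,345),.055)): print(n,onz(T,np.array(px)/3+(240,80),z))
E
python3 fit.py
```

```text
[ 0.6482 -0.1002 -0.2338  0.0684  1.0772  0.0182  0.0151]
[('FR', array([ 0.5, -0.8])), ('BR', array([ 2.2, -0.7])), ('FL', array([-0.6, -2. ])), ('BL', array([-0.5, -2. ])), ('st', array([ 0.3, -1.7])), ('la', array([-0.4, -1.1])), ('TL', array([-0.2, -1.6])), ('TR', array([ 1.6, -1.7])), ('FR', array([-3.7, -3.1])), ('BR', array([-0.5, -0.1])), ('BL', array([-0.6, -0.2])), ('st', array([-1. ,  0.2])), ('la', array([-0.8,  0. ])), ('TL', array([-3.7, -2. ])), ('TR', array([-1.1, -1.2])), ('LR', array([ 0.2, -2.9])), ('LL', array([-0.3, -2.8]))]
FR [ 0.5305 -0.2058  0.105 ]
BR [ 0.7056 -0.2475  0.105 ]
FL [0.5908 0.0472 0.105 ]
BL [0.7659 0.0055 0.105 ]
st [ 0.5773 -0.1604  0.1232]
la [ 0.6561 -0.1534  0.1201]
TL [0.5114 0.0609 0.085 ]
TR [ 0.479  -0.0753  0.085 ]
LR [ 0.6512 -0.1189  0.2242]
LL [0.6848 0.0222 0.2242]
TB [ 0.479  -0.0753  0.015 ]
vdeck [ 0.68178694 -0.21870034  0.155     ]
va [ 0.48188827 -0.15647176  0.05      ]
vb [ 0.43826188 -0.16672116  0.05      ]
tipbox [0.56703065 0.10313207 0.055     ]
```

```bash
cat >> h.py <<'E'
x0,y0,W,tr,la=np.load('fit.npy')[:5] if __import__('os').path.exists('fit.npy') else [0]*5
def own(a,b,z): return R.from_euler('z',W).apply([a,b,z])+[x0,y0,0]
def go(a,b,z): move(own(a,b,z),[np.pi,0,W+np.pi/2])
def st():
    o=bot.get_obs(); Rz=R.from_euler('z',-W); print('t',o['time_s'],'own',Rz.apply(o['position']-[x0,y0,0]).round(4),'rpy',np.round(o['ee_rot'],3),'F own',Rz.apply(o['ft_force']).round(2),'w',o['grip_width'],'j',o['joint_pos'].round(2))
E
python3 -c "
from h import *
st(); go(-.215,.055,.23)"
```

```text
t 0.1 own [-0.2236 -0.5724  0.2307] rpy [-3.14   0.     0.458] F own [ 0.01 -0.29  0.24] w 0.08537658879865552 j [ 0.96  0.43  0.07  1.61 -0.03  1.11 -0.07]
shift [ 16.27 -19.11   0.05] rot [-0.001 -0.    -0.879]
```

Request:
send_rows(
  series=[
    [[1,-1.2,0],[0,0,-0.06],1],
    [[2.2,-2.6,0],[0,0,-0.12],1],
    [[3.4,-4,0],[0,0,-0.18],1],
    [[4.6,-5.4,0],[0,0,-0.25],1],
    [[5.8,-6.8,0],[0,0,-0.31],1],
    [[7,-8.2,0],[0,0,-0.38],1],
    [[8.2,-9.6,0],[0,0,-0.44],1],
    [[9,-10.6,0],[0,0,-0.5],1],
  ],
)

```text
time_s: 0.9
position: [0.3834, -0.2654, 0.2313]
ee_rot: [-3.141, -0.0, 0.962]
ft_force: [0.4, -0.5, 0.0]
grip_width: 0.0
grip_force: 0.0
```

```bash
python3 -c "
from h import *
st(); go(-.215,.055,.23)"
```

```text
t 0.9 own [-0.2193 -0.2221  0.2313] rpy [-3.141 -0.     0.962] F own [ 0.52 -0.37  0.  ] w 8.729385879958702e-06 j [ 0.64  0.09 -0.19  2.05  0.02  1.   -0.16]
shift [10.38 -3.9   0.05] rot [-0.    -0.    -0.375]
```

Request:
send_rows(
  series=[
    [[1.5,-0.6,0],[0,0,-0.06],1],
    [[3,-1.2,0],[0,0,-0.12],1],
    [[4.5,-1.8,0],[0,0,-0.18],1],
    [[6,-2.3,0],[0,0,-0.24],1],
    [[7.5,-2.9,0],[0,0,-0.3],1],
    [[9,-3.4,0],[0,0,-0.37],1],
    [[10.4,-3.9,0],[0,0,-0.37],1],
    [[10.4,-3.9,0],[0,0,-0.37],1],
  ],
)

```text
time_s: 1.7
position: [0.4537, 0.005, 0.2315]
ee_rot: [3.141, -0.002, 1.334]
ft_force: [0.1, -0.6, 0.0]
grip_width: 0.0001
grip_force: 0.0
```

```bash
python3 -c "
from h import *
st(); go(-.215,.055,.062)"
```

```text
t 1.7 own [-0.2136  0.0572  0.2315] rpy [ 3.141e+00 -2.000e-03  1.334e+00] F own [ 0.29 -0.58  0.02] w 8.12419402881268e-05 j [ 0.31  0.09 -0.48  2.06  0.05  1.01 -0.43]
shift [-0.1  -0.06  6.78] rot [ 0.    -0.002 -0.003]
```

Request:
send_rows(
  series=[
    [[-0.1,-0.1,1.2],[0,0,0],1],
    [[-0.1,-0.1,2.4],[0,0,0],1],
    [[-0.1,-0.1,3.6],[0,0,0],1],
    [[-0.1,-0.1,4.8],[0,0,0],1],
    [[-0.1,-0.1,6],[0,0,0],1],
    [[-0.1,-0.1,6.8],[0,0,0],1],
    [[-0.1,-0.1,6.8],[0,0,0],1],
  ],
)

```text
time_s: 2.4
position: [0.448, -0.0017, 0.0592]
ee_rot: [-3.137, 0.001, 1.328]
ft_force: [-0.5, 0.2, 0.5]
grip_width: 0.0003
grip_force: 0.0
```

Run:
```python
from h import *
st(); go(-.12,.055,.062)
f=grab('top','top1.png'); g=grab('scene','sc1.png')
o=bot.get_obs()
A=cv2.imread('pics/top1.png')[130:270,270:450]; B=cv2.imread('pics/sc1.png')[140:290,190:370]
for im,c,of in((A,f,(270,130)),(B,g,(190,140))): print(proj(c,o['position'])-of)
cv2.imwrite('pics/c1.png',np.hstack([cv2.resize(A,(390,400)),cv2.resize(B,(400,400))]))
```

```text
t 2.4 own [-0.2175  0.0494  0.0592] rpy [-3.137e+00  1.000e-03  1.328e+00] F own [-0.49  0.07  0.46] w 0.00031941136982755115 j [ 0.24  0.35 -0.43  2.22  0.24  0.62 -0.62]
shift [ 0.26  3.9  -0.13] rot [-0.004  0.001 -0.009]
[[ 64.81351443 125.82372762]]
[[64.23275805 56.97845188]]
```

View pics/c1.png

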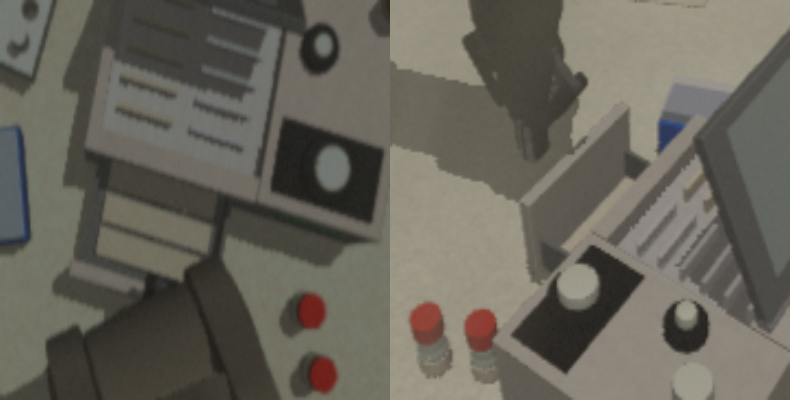

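Request:
send_rows(
  series=[
    [[0.1,0.4,-0.1],[0,0,0],1],
    [[0.2,0.8,-0.1],[0,0,0],1],
    [[0.2,1.1,-0.1],[0,0,0],1],
    [[0.2,1.4,-0.1],[0,0,0],1],
    [[0.2,1.7,-0.1],[0,0,0],1],
    [[0.2,2.0,-0.1],[0,0,0],1],
    [[0.2,2.3,-0.1],[0,0,0],1],
    [[0.2,2.6,-0.1],[0,0,0],1],
  ],
)

```text
time_s: 3.3
position: [0.5147, -0.0123, 0.0638]
ee_rot: [-3.141, -0.0, 1.328]
ft_force: [-2.2, 1.9, 2.7]
grip_width: 0.0001
grip_force: 1.2
```

```bash
python3 -c "
from h import *
st(); go(-.12,.055,.062)"
```

```text
t 3.3 own [-0.1503  0.0545  0.0638] rpy [-3.141 -0.     1.328] F own [-2.63  1.34  2.68] w 0.00013753837804876513 j [ 0.24  0.42 -0.41  2.08  0.26  0.69 -0.58]
shift [0.03 1.21 0.07] rot [-0.    -0.    -0.009]
```

Request:
send_rows(
  series=[
    [[0,0.2,0],[0,0,0],1],
    [[0,0.4,0],[0,0,0],1],
    [[0,0.6,0],[0,0,0],1],
    [[0,0.8,0],[0,0,0],1],
    [[0,1.0,0],[0,0,0],1],
    [[0,1.1,0],[0,0,0],1],
  ],
)

```text
time_s: 3.9
position: [0.5413, -0.0189, 0.0638]
ee_rot: [3.141, -0.0, 1.328]
ft_force: [-1.8, 1.6, -0.1]
grip_width: 0.0001
grip_force: 1.1
```

Request:
send_rows(
  series=[
    [[0,0.08,0],[0,0,0],1],
    [[0,0.16,0],[0,0,0],1],
    [[0,0.16,0],[0,0,0],1],
  ],
)

```text
time_s: 4.2
position: [0.545, -0.0199, 0.0639]
ee_rot: [3.141, -0.0, 1.328]
ft_force: [0.7, 0.4, 0.0]
grip_width: 0.0
grip_force: 0.0
```

```bash
python3 -c "
from h import *
st()"
```

```text
t 4.2 own [-0.119   0.0542  0.0639] rpy [ 3.141 -0.     1.328] F own [0.62 0.54 0.02] w 2.159680156695705e-05 j [ 0.24  0.46 -0.4   2.01  0.27  0.72 -0.56]
```

Not at the stop yet; continue in small steps.

Request:
send_rows(
  series=[
    [[0,0.1,0],[0,0,0],1],
    [[0,0.2,0],[0,0,0],1],
    [[0,0.3,0],[0,0,0],1],
  ],
)

```text
time_s: 4.5
position: [0.5484, -0.0209, 0.0635]
ee_rot: [-3.135, 0.002, 1.328]
ft_force: [-39.7, 9.7, 35.3]
grip_width: 0.0002
grip_force: 20.8
```

Request:
send_rows(
  series=[
    [[0,0.1,0],[0,0,0],1],
    [[0,0.2,0],[0,0,0],1],
    [[0,0.2,0],[0,0,0],1],
  ],
)

```text
time_s: 4.8
position: [0.5487, -0.021, 0.0634]
ee_rot: [-3.127, 0.004, 1.33]
ft_force: [-61.4, 12.4, 56.7]
grip_width: -0.0002
grip_force: 32.7
```

```bash
python3 -c "
from h import *
st()"
```

```text
t 4.8 own [-0.1151  0.0539  0.0634] rpy [-3.127  0.004  1.33 ] F own [-62.62  -2.12  56.69] w -0.00018647663315905536 j [ 0.25  0.47 -0.4   1.99  0.26  0.74 -0.56]
```

Request:
send_rows(
  series=[
    [[0,-0.4,0],[0,0,0],1],
    [[0,-1,0],[0,0,0],1],
    [[0,-1.5,-0.5],[0,0,0],1],
    [[0,-1.5,-2],[0,0,0],1],
    [[0,-1.5,-3.6],[0,0,0],1],
    [[0,-1.5,-5.2],[0,0,0],1],
    [[0,-1.5,-6.8],[0,0,0],1],
    [[0,-1.5,-8],[0,0,0],1],
  ],
)

```text
time_s: 5.6
position: [0.5211, -0.0139, 0.2667]
ee_rot: [3.139, -0.0, 1.328]
ft_force: [0.7, 0.6, 0.5]
grip_width: -0.0001
grip_force: 0.0
```

Run:
```python
from h import *
st(); go(.06,.055,.265)
f=grab('top','top2.png'); g=grab('scene','sc2.png')
A=cv2.imread('pics/top2.png')[80:270,280:480]; B=cv2.imread('pics/sc2.png')[120:350,190:430]
cv2.imwrite('pics/c2.png',np.hstack([cv2.resize(A,(380,400)),cv2.resize(B,(400,400))]))
```

```text
t 5.6 own [-0.1437  0.0544  0.2667] rpy [ 3.139 -0.     1.328] F own [0.51 0.71 0.51] w -8.875560713543578e-05 j [ 0.33  0.17 -0.47  1.88  0.09  1.1  -0.42]
shift [0.1  8.15 0.09] rot [ 0.003 -0.    -0.009]
```

View pics/c2.png

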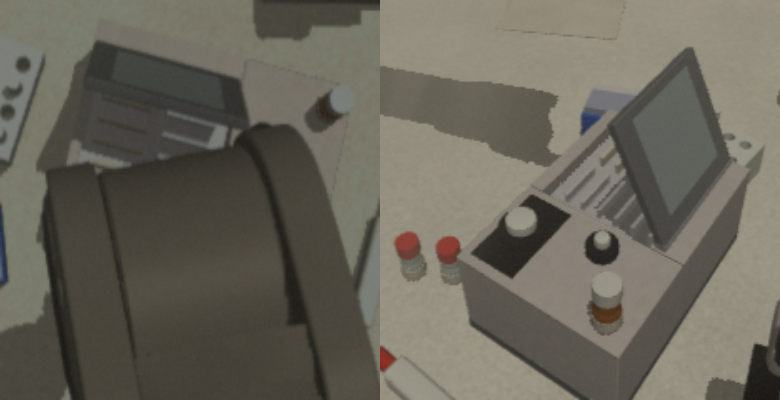

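Request:
send_rows(
  series=[
    [[0,0.6,-0.4],[0,0,0],1],
    [[0,1.8,-0.4],[0,0,0],1],
    [[0,3.2,-0.4],[0,0,0],1],
    [[0,4.6,-0.4],[0,0,0],1],
    [[0,6,-0.4],[0,0,0],1],
    [[0,7.2,-0.4],[0,0,0],1],
    [[0,8,-0.4],[0,0,0],1],
    [[0,8,-0.4],[0,0,0],1],
  ],
)

```text
time_s: 6.5
position: [0.7161, -0.0629, 0.2717]
ee_rot: [-3.14, 0.0, 1.327]
ft_force: [-1.0, 0.9, -0.9]
grip_width: 0.0001
grip_force: 0.0
```

Run:
```python
from h import *
st(); go(.06,.055,.20)
for a in [1.077,.9,.7,.5,.3,.15,.05,0]:
    r=.112; print(a, own(.06-r*np.cos(a)+.01*np.sin(a)+.014,.055,.105+r*np.sin(a)+.01*np.cos(a)).round(3), round(.074-r*np.cos(a)+.01*np.sin(a),4))
```

```text
t 6.5 own [0.0574 0.052  0.2717] rpy [-3.14   0.     1.327] F own [-1.16  0.66 -0.91] w 0.0001427639431062767 j [ 0.27  0.5  -0.41  1.42  0.2   1.26 -0.4 ]
shift [0.12 0.1  2.87] rot [-0.001  0.    -0.01 ]
1.077 [ 0.69  -0.054  0.208] 0.0297
0.9 [ 0.673 -0.049  0.199] 0.0122
0.7 [ 0.656 -0.045  0.185] -0.0052
0.5 [ 0.642 -0.042  0.167] -0.0195
0.3 [ 0.632 -0.04   0.148] -0.03
0.15 [ 0.627 -0.038  0.132] -0.0352
0.05 [ 0.625 -0.038  0.121] -0.0374
0 [ 0.624 -0.038  0.115] -0.038
```

Request:
send_rows(
  series=[
    [[0.1,0,0.8],[0,0,0],1],
    [[0.1,0,1.7],[0,0,0],1],
    [[0.1,0,2.5],[0,0,0],1],
    [[0.1,-0.4,2.5],[0,0,0],1],
    [[0.1,-0.8,2.5],[0,0,0],1],
    [[0.1,-1.1,2.6],[0,0,0],1],
    [[0.1,-1.4,2.7],[0,0,0],1],
    [[0.1,-1.8,2.9],[0,0,0],1],
  ],
)

```text
time_s: 7.3
position: [0.6716, -0.0486, 0.2024]
ee_rot: [3.139, -0.0, 1.328]
ft_force: [2.2, -0.0, 2.9]
grip_width: -0.0001
grip_force: 1.3
```

Run:
```python
from h import *
st(); go(-.0195,.055,.167); go(-.038,.055,.115)
```

```text
t 7.3 own [0.0108 0.0556 0.2024] rpy [ 3.139 -0.     1.328] F own [2.14 0.49 2.89] w -7.615301364954994e-05 j [ 0.28  0.48 -0.42  1.62  0.21  1.09 -0.44]
shift [-0.04 -1.22  1.41] rot [ 0.003 -0.    -0.009]
shift [-0.04 -1.96  3.49] rot [ 0.003 -0.    -0.009]
```

Contact with the lid; continuing along the arc.

Request:
send_rows(
  series=[
    [[0,-0.3,0.2],[0,0,0],1],
    [[0,-0.6,0.5],[0,0,0],1],
    [[0,-0.9,0.9],[0,0,0],1],
    [[0,-1.2,1.3],[0,0,0],1],
    [[0,-1.4,1.7],[0,0,0],1],
    [[0,-1.6,2.1],[0,0,0],1],
    [[0,-1.75,2.5],[0,0,0],1],
    [[0,-1.85,2.8],[0,0,0],1],
  ],
)

```text
time_s: 8.1
position: [0.6262, -0.0374, 0.1302]
ee_rot: [-3.141, 0.0, 1.328]
ft_force: [-0.5, -0.4, 1.8]
grip_width: -0.0001
grip_force: 1.2
```

Run:
```python
from h import *
st(); go(-.04,.055,.115)
```

```text
t 8.1 own [-0.036   0.0559  0.1302] rpy [-3.141  0.     1.328] F own [-0.4  -0.53  1.77] w -6.750795336245315e-05 j [ 0.27  0.48 -0.41  1.78  0.24  0.92 -0.49]
shift [-0.04 -0.16  0.61] rot [-0.001  0.    -0.009]
```

Request:
send_rows(
  series=[
    [[0,-0.1,0.15],[0,0,0],1],
    [[0,-0.1,0.3],[0,0,0],1],
    [[0,-0.1,0.45],[0,0,0],1],
    [[0,-0.1,0.55],[0,0,0],1],
    [[0,-0.1,0.6],[0,0,0],1],
    [[0,-0.1,0.6],[0,0,0],1],
  ],
)

```text
time_s: 8.7
position: [0.6242, -0.0369, 0.1162]
ee_rot: [-3.142, -0.0, 1.328]
ft_force: [0.2, -0.1, 0.5]
grip_width: 0.0001
grip_force: 0.0
```

Request:
send_rows(
  series=[
    [[0,0,0.06],[0,0,0],1],
    [[0,0,0.12],[0,0,0],1],
    [[0,0,0.12],[0,0,0],1],
  ],
)

```text
time_s: 9.0
position: [0.6245, -0.0369, 0.1148]
ee_rot: [3.141, 0.0, 1.328]
ft_force: [-8.6, 0.4, 20.5]
grip_width: -0.0003
grip_force: 10.6
```

Request:
send_rows(
  series=[
    [[0,0,0.12],[0,0,0],1],
    [[0,0,-0.5],[0,0,0],1],
    [[0,0,-1.5],[0,0,0],1],
    [[0,0,-2.8],[0,0,0],1],
    [[0,0,-2.8],[0,0,0],1],
  ],
)

```text
time_s: 9.5
position: [0.6264, -0.0368, 0.1876]
ee_rot: [3.135, -0.001, 1.328]
ft_force: [0.8, 1.0, -0.2]
grip_width: 0.0001
grip_force: 0.0
```

Run:
```python
from h import *
st(); go(-.055,-.075,.18)
```

```text
t 9.5 own [-0.0359  0.0566  0.1876] rpy [ 3.135e+00 -1.000e-03  1.328e+00] F own [ 0.57  1.16 -0.22] w 9.650588123228853e-05 j [ 0.29  0.42 -0.43  1.74  0.2   1.02 -0.46]
shift [-5.27 -0.72  0.29] rot [ 0.006 -0.001 -0.009]
```

Request:
send_rows(
  series=[
    [[-0.8,-0.1,0.2],[0,0,0],1],
    [[-1.8,-0.3,0.2],[0,0,0],1],
    [[-3,-0.4,0.2],[0,0,0],1],
    [[-4.2,-0.6,0.2],[0,0,0],1],
    [[-5,-0.7,0.2],[0,0,0],1],
    [[-5.3,-0.7,0.2],[0,0,0],1],
    [[-5.3,-0.7,0.8],[0,0,0],1],
    [[-5.3,-0.7,1.2],[0,0,0],1],
  ],
)

```text
time_s: 10.3
position: [0.5754, -0.1603, 0.1519]
ee_rot: [-3.141, -0.001, 1.328]
ft_force: [0.3, -0.1, -0.7]
grip_width: 0.0003
grip_force: 0.0
```

Run:
```python
from h import *
st(); go(-.055,-.075,.12)
f=grab('top','top3.png'); g=grab('scene','sc3.png'); o=bot.get_obs()
print(proj(g,own(-.055,-.075,.123)),proj(g,o['position']))
A=cv2.imread('pics/top3.png')[80:270,280:480]; B=cv2.imread('pics/sc3.png')[180:330,200:400]
cv2.imwrite('pics/c3.png',np.hstack([cv2.resize(A,(380,400)),cv2.resize(B,(400,300)) if 0 else cv2.resize(B,(420,400))]))
```

```text
t 10.3 own [-0.0569 -0.0754  0.1519] rpy [-3.141e+00 -1.000e-03  1.328e+00] F own [ 0.35  0.03 -0.65] w 0.0002527215349469795 j [ 0.48  0.41 -0.39  1.84  0.19  0.93 -0.25]
shift [0.01 0.08 1.28] rot [-0.    -0.001 -0.009]
[[274.03365873 245.69604344]] [[271.20413275 232.19823549]]
```

View pics/c3.png

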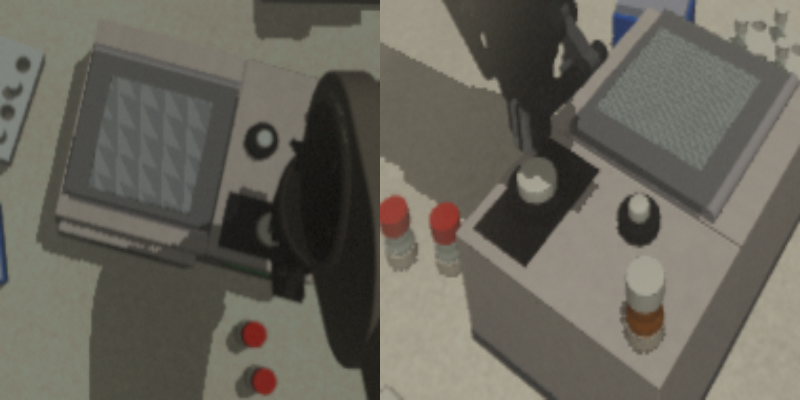

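Request:
send_rows(
  series=[
    [[0,0.08,0.4],[0,0,0],1],
    [[0,0.08,0.8],[0,0,0],1],
    [[0,0.08,1],[0,0,0],1],
    [[0,0.08,1.15],[0,0,0],1],
    [[0,0.08,1.25],[0,0,0],1],
    [[0,0.08,1.25],[0,0,0],1],
  ],
)

```text
time_s: 11.0
position: [0.5772, -0.1615, 0.122]
ee_rot: [-3.141, -0.0, 1.328]
ft_force: [-2.6, 3.0, 3.3]
grip_width: 0.0002
grip_force: 1.7
```

Request:
send_rows(
  series=[
    [[0,0,0.08],[0,0,0],1],
    [[0,0,0.16],[0,0,0],1],
    [[0,0,0.16],[0,0,0],1],
  ],
)

```text
time_s: 11.3
position: [0.5777, -0.1618, 0.1205]
ee_rot: [3.14, 0.001, 1.328]
ft_force: [-13.9, 4.2, 35.7]
grip_width: -0.0002
grip_force: 17.5
```

Request:
send_rows(
  series=[
    [[0,0,0],[0,0,0],1],
    [[0,0,0],[0,0,0],1],
    [[0,0,-0.5],[0,0,0],1],
    [[0,0,-1.5],[0,0,0],1],
    [[0,0,-3],[0,0,0],1],
    [[0,0,-4.5],[0,0,0],1],
    [[0,0,-5],[0,0,0],1],
    [[0,0,-5],[0,0,0],1],
  ],
)

```text
time_s: 12.1
position: [0.5783, -0.1622, 0.2455]
ee_rot: [3.137, 0.0, 1.327]
ft_force: [-0.1, -0.9, -0.4]
grip_width: -0.0001
grip_force: 0.0
```

Run:
```python
from h import *
st()
f=grab('top','top4.png'); g=grab('scene','sc4.png'); o=bot.get_obs()
A=cv2.imread('pics/top4.png')[80:270,230:500]; B=cv2.imread('pics/sc4.png')[140:350,160:430]
cv2.imwrite('pics/c4.png',np.hstack([cv2.resize(A,(390,290)),cv2.resize(B,(410,320))[:290]]))
```

```text
t 12.1 own [-0.0536 -0.0766  0.2455] rpy [3.137 0.    1.327] F own [ 0.13 -0.91 -0.39] w -0.00013701789494065708 j [ 0.5   0.32 -0.41  1.74  0.14  1.1  -0.2 ]
```

View pics/c4.png

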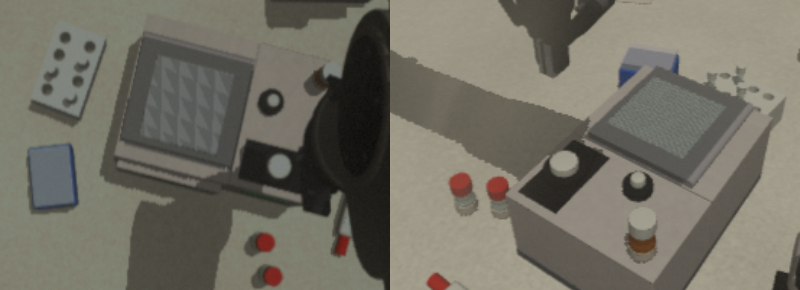

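```bash
python3 -c "
from bench import bot
print(bot.job_done())"
```

```text
the job is handed in; nothing more can be done
None
```

I pushed the tray home and the lid shut, each to its hard stop, then pressed the start button to the bottom and released it. The last picture shows the tray in, the lid shut, the start button up and the bystanders standing in view, and I handed the job in at about 12 s; no verdict was returned.

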